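Put the feed gearbox in gear

ROBOT

A 6-joint arm with a two-finger parallel gripper is mounted at the origin on a cart in front of the work surface, level with it; the furniture and walls round the work are solid. World frame = base frame: x ahead of the robot, y to its left, z up, the work surface at z = 0. Lengths are in m, angles in rad, forces in N, time in s.
With the tool pointing down it reaches from about 0.35 to 0.85 m from the base axis. Payload 8.1 kg.
Tool frame: the origin (TCP) lies midway between the tips of the shut fingers; the grasp point (between the pads) lies 19 mm behind it; z points along the fingers, y is the line along which they close (so a half turn about z gives the same grasp; the last joint's range is limited). The gripper opens to 93 mm and grips with 3 to 60 N. Pads are 15 mm wide; open, the fingers measure 128 mm over their backs; the gripper's body (75 mm by 188 mm) begins 65 mm behind the grasp point.
Start: joints at [-1.281, 0.13, 1.488, -0, 1.523, -0.085], TCP at [0.22, -0.558, 0.219] pointing down, gripper open.
Joint ranges: [-2.96, 2.96], [-0.89, 2.26], [0.02, 2.5], [-1.34, 4.48], [0, 2.73], [-2.66, 2.66]. Speed limits (rad/s): [2.39, 2.39, 2.79, 3.14, 3.14, 3.14].

INTERFACE

Orientations are given as a rotation vector (axis times angle).
In Python, from plant import read_state, read_camera, camera_model, close_job gives the robot as it stands. The module is installed in compiled form; this text tells all that it offers.
- The arm moves only by the tool carry_out, never from a script. Its argument "moves" is a list of rows, each an object of numbers: "jaw": the finger opening in m, from 0 to 0.093; "dx", "dy", "dz": the shift along the tool's x, y, z in m; "yaw": the turn about the tool's z in rad. In form: [{"jaw": .., "dx": .., "dy": .., "dz": .., "yaw": ..}, ...]. A call has 1 to 8 rows; each row shifts and turns the commanded pose from where the row before left it, along the tool's axes as they then stand; what a row does not reach is not made up. A row lasts 1/8 s, in which the tool goes at most 62.5 mm and 10.7 degrees, less where a joint would pass 70% of its speed; a pose out of reach is approached as far as the arm can. A call is refused whole if a number of a shift passes 0.0625 or a number of a turn 0.188, either way. A call with a gripper value outside its range is refused whole. The fingers move at their own pace and stop on an object; "grip_force" is the grip in N (left out, the last holds). Time passes only in rows, so rows that do not move let the fingers close. It gives the time, the measured TCP pose, the force, the opening and the grip force at its end, in the units of the state.
- read_state(): the state, without advancing time (a new reading comes with each control period).
- read_camera(name): name is "scene" or "top" or "wrist"; returns the picture (420x560x3 uint8, red, green, blue); there is no depth.
- camera_model(name): a dict with "camera_matrix" (3x3 intrinsics, pixels), "k1" (the pictures are not rectified: a ray, as slopes to the right and down, at radius r is drawn at 1 + k1 r^2 times it, then the intrinsics apply), "view" (4x4, takes a point from world to camera coordinates). Camera axes: x right, y up, looking along -z (the intrinsics and any distortion apply to the point x, -y, -z); pixel columns grow to the right and rows downward; lengths in m; the calibration is good to about 2 mm. A picture is of the moment at which its call begins: read the wrist's pose just before it. camera_model takes no time and is no camera call; for the wrist camera it gives the pose at the moment of the call.
- close_job(): hands the job in; it is judged then, once.
The state is a dict: "t": time; "q": joint angles; "dq": joint speeds; "joint_torque": joint torques, N m; "tool_pos": TCP position; "orientation": TCP orientation; "force": force on the tool from outside, world axes, zero at the start; "wrist_torque": the same for the moment, N m; "opening": finger opening in m; "gripper_force": force on a finger pad.
Only numpy, scipy, OpenCV 4.12 (cv2) and the standard library are available. Lean on these libraries where they do the work, as an engineer would, in place of code of your own. Each camera call takes 0.05 s, during which the arm holds its last target. There are 200 camera calls.

TASK

Put the feed gearbox in gear: with the fingertips push its black selector lever out of the park slot (red tag), along the cross channel of the gate, and fully home into the slot marked by the green tag. Only push the knob, do not grip it; do not push the lever into any of the other marked slots, and leave the loose things on the bench where they are.

Things in the scene. Friction and masses are not known exactly. Their poses are not given: they have to be found in the camera images.
- gearbox: Grey feed gearbox, fixed to the bench: foot 160 x 180 mm (x, y), top of its metal gate plate 71 mm above the bench. Dark motor on its left reaches y = +150 mm, pulley on its right y = -115 mm, both lower than the plate. Origin: centre of the underside; x points away from the robot (turned by its yaw), y to its left, z up.
- gate_centre (a point): Middle of the gate, on the plate's top, over the gearbox origin; axes as the gearbox. Slots 16 mm wide for the 10 mm stem, solid metal between: a cross channel along y at x = 0 joins columns at y = +44, 0, -44 mm. Slots leave it along x: at y = +44 only to -x (park slot), at y = 0 and y = -44 to both +x and -x. The lever's centre goes 34 mm into each slot.
- park_tag (a point): Centre of the round red tag, 16 mm across, on the plate's top at gearbox x = -60, y = +44 mm, 26 mm beyond the lever's home position in the park slot. It never changes place on the gearbox.
- lever_knob (a point): Centre of the black round upright knob of the selector lever: 28 mm in diameter, 32 mm high (93 to 125 mm above the bench, centre 109 mm) on a 10 mm steel stem; free space all round it above the plate. The lever stays upright, slides in the gate, stays where it is left, and takes about 3 N to move.
- lever (a joint): Lever position along the gearbox's x axis, m: 0 in the cross channel, -0.034 fully home in a slot on the robot's side, +0.034 fully home in a far slot (end stops at both). Starts in the park slot, -0.034 to -0.022.
- cross (a joint): Lever position along the gearbox's y axis, m: +0.044 left column (park, where it starts), 0 middle column, -0.044 right column; end stops at +-0.044.
- tag_green: Round green plastic tag, 16 mm across and 2.5 mm thick, flat on the gate plate, on the line of one slot, 26 mm beyond the lever's home position there (gearbox x = +-60 mm, y = 0 or -44 mm). Which of the four colours marks which of these four slots changes. Origin: centre of its underside.
- tag_yellow: Round yellow plastic tag, 16 mm across and 2.5 mm thick, flat on the gate plate, on the line of one slot, 26 mm beyond the lever's home position there (gearbox x = +-60 mm, y = 0 or -44 mm). Which of the four colours marks which of these four slots changes. Origin: centre of its underside.
- tag_blue: Round blue plastic tag, 16 mm across and 2.5 mm thick, flat on the gate plate, on the line of one slot, 26 mm beyond the lever's home position there (gearbox x = +-60 mm, y = 0 or -44 mm). Which of the four colours marks which of these four slots changes. Origin: centre of its underside.
- tag_black: Round black plastic tag, 16 mm across and 2.5 mm thick, flat on the gate plate, on the line of one slot, 26 mm beyond the lever's home position there (gearbox x = +-60 mm, y = 0 or -44 mm). Which of the four colours marks which of these four slots changes. Origin: centre of its underside.
- charger_front: Bystander, loose: small black charger, 66x43x22 mm. Origin: centre of its underside. Leave it where it is.
- charger_side: Bystander, loose: small black charger, 66x43x22 mm. Origin: centre of its underside. Leave it where it is.
- board_left: Bystander, loose: small green circuit board with a yellow transformer, 48x34x18 mm. Origin: centre of its underside. Leave it where it is.
- board_right: Bystander, loose: small green circuit board with a yellow transformer, 48x34x18 mm. Origin: centre of its underside. Leave it where it is.
- yellow_tape: Bystander, loose: roll of yellow tape, 75x75x25 mm. Origin: centre of its underside. Leave it where it is.
- hex_keys: Bystander, loose: red hex key set, 29x90x20 mm. Origin: centre of its underside. Leave it where it is.
- black_marker: Bystander, loose: black and white marker pen, 17x138x19 mm. Origin: centre of its underside. Leave it where it is.

How it is judged:
By the outcome, as a careful person would: the job done as asked, in the order asked, and still so for the second after the job is handed in, with the robot touching nothing.
It also fails if it takes over 56 s, if anything falls off the work surface, if the arm or the gripper's body presses on something with over 40 N, if the wrist force passes 120 N, or if a joint passes its speed limit or range.

## Working session

There is one attempt and no reset: what is moved stays moved. The work goes in short steps, Python scripts to look and compute and a tool call to move; the robot and the scene stay as the last step left them, time stands still between calls to the robot, and variables do not carry over. Pictures are saved under pics/ and viewed, at most 10 in all, crops included, and the job is handed in when it is done.

Besides the shell and the picture viewer there is one more tool, called after "Call:" as name(argument=value, ...) on one line, values as JSON. carry_out: Moves the arm, as the interface text tells. Its arguments: {"type":"object","properties":{"moves":{"type":"array","items":{"type":"object","properties":{"jaw":{"type":"number"},"dx":{"type":"number"},"dy":{"type":"number"},"dz":{"type":"number"},"yaw":{"type":"number"}}}},"grip_force":{"type":"number"}},"required":["moves"]}

```bash
mkdir -p pics
python3 - <<'E'
from plant import *
import cv2,numpy as np
s=read_state();print(s['t'],s['tool_pos'],s['orientation'],s['opening'])
for n in('top','scene'):
    im=read_camera(n);cv2.imwrite(f'pics/{n}0.png',im[:,:,::-1])
    m=camera_model(n);print(n,m['camera_matrix'],m['k1'],np.round(m['view'],3))
E
```

```text
0.0 [ 0.21951103 -0.55779193  0.21759181] [-3.08478885e+00 -5.84934010e-01  2.89852802e-04] 0.09328041665469447
top [[477.65469334   0.         274.02240589]
 [  0.         477.65469334 211.61421281]
 [  0.           0.           1.        ]] 0.009778621346041733 [[-1.300e-02 -1.000e+00  1.000e-03 -5.300e-02]
 [ 9.990e-01 -1.300e-02  4.200e-02 -5.240e-01]
 [-4.200e-02  1.000e-03  9.990e-01 -1.409e+00]
 [ 0.000e+00  0.000e+00  0.000e+00  1.000e+00]]
scene [[465.97515509   0.         274.87458018]
 [  0.         465.97515509 210.35104306]
 [  0.           0.           1.        ]] -0.04078145466290885 [[-0.773 -0.634  0.022  0.357]
 [ 0.443 -0.516  0.733 -0.321]
 [-0.454  0.577  0.68  -1.215]
 [ 0.     0.     0.     1.   ]]
```

View pics/top0.png

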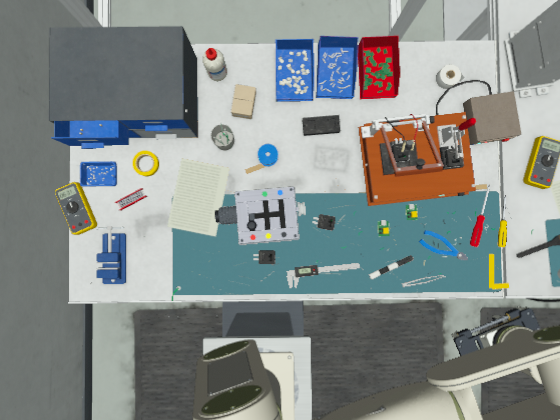

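View pics/scene0.png

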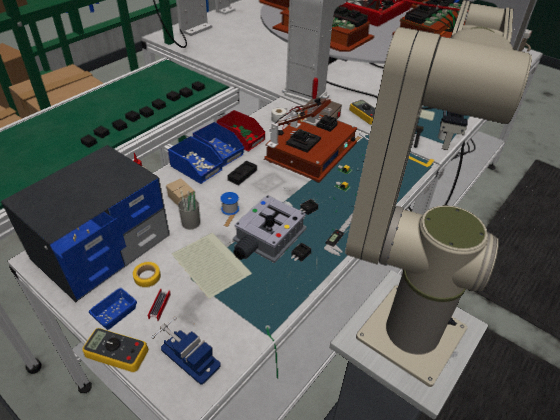

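The top view shows the gearbox at about (268,215). The near row of tags is red (253,237), yellow (268,236) and black (284,235). The far row is green at about (265,193) and blue at (280,192). Next I'll measure the tags and check with an enlarged crop.

```bash
cat > h.py <<'E'
from plant import *
import cv2,numpy as np
def ray(n,uv,z,m=None):
    m=m or camera_model(n);K=np.array(m['camera_matrix'],float)
    p=(np.array(uv,float)-K[:2,2])/K[0,0]; d=p.copy()
    for _ in range(8): d=p/(1+m['k1']*(d@d))
    V=np.array(m['view']);R=V[:3,:3];c=-R.T@V[:3,3]
    w=R.T@np.array([d[0],-d[1],-1.]);return c+w*(z-c[2])/w[2]
def proj(P,m):
    K=np.array(m['camera_matrix'],float);V=np.array(m['view'])
    c=V[:3,:3]@P+V[:3,3];d=np.array([c[0],-c[1]])/-c[2]
    return d*(1+m['k1']*(d@d))*K[0,0]+K[:2,2]
H={'green':(40,85),'blue':(100,130),'yellow':(20,35),'red':(0,8)}
def tags(im,box):
    x0,y0,x1,y1=box;hsv=cv2.cvtColor(im[y0:y1,x0:x1],cv2.COLOR_RGB2HSV);o={}
    for k,(a,b) in H.items():
        mk=cv2.inRange(hsv,(a,110,80),(b,255,255))
        if k=='red': mk|=cv2.inRange(hsv,(172,110,80),(180,255,255))
        n,_,st,ce=cv2.connectedComponentsWithStats(mk)
        o[k]=[(int(st[i,4]),np.round(ce[i]+[x0,y0],1)) for i in range(1,n) if st[i,4]>6]
    return o
E
python3 - <<'E'
from h import *
im=read_camera('top')
cv2.imwrite('pics/c1.png',cv2.resize(im[170:260,200:350],None,fx=5,fy=5,interpolation=cv2.INTER_CUBIC)[:,:,::-1])
for k,v in tags(im,(235,185,303,245)).items():
    for a,c in v: print(k,a,c,ray('top',c,.0735).round(4))
E
```

```text
green 16 [264.2 193.6] [ 0.5723 -0.032   0.0735]
blue 20 [279.7 192.2] [ 0.5757 -0.0762  0.0735]
yellow 23 [268.  235.4] [ 0.4533 -0.0414  0.0735]
red 18 [252.5 236.8] [0.4499 0.0026 0.0735]
```

View pics/c1.png

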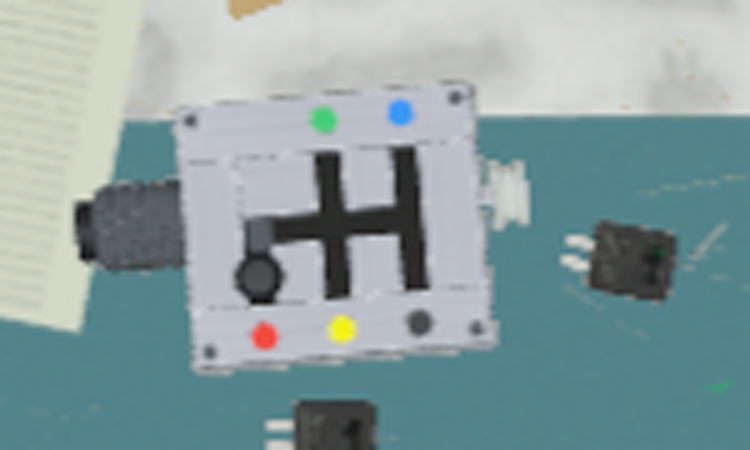

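The crop shows green on the far middle slot, at crop (324,119). The knob is in the park slot at crop (260,276). The fitted pose is centre about (0.513,-0.037) with yaw about 0.078. The green–yellow distance is 119.4 mm and the column pitch 44.3 mm, both matching the given sizes. I'll approach the robot side of the knob with the jaws shut.

Call:
carry_out(moves=[{"jaw":0,"yaw":0.15},{"jaw":0,"yaw":0.147},{"jaw":0,"dx":0.016,"dy":-0.034},{"jaw":0,"dx":0.016,"dy":-0.034},{"jaw":0,"dx":0.016,"dy":-0.034},{"jaw":0,"dx":0.016,"dy":-0.034},{"jaw":0,"dx":0.016,"dy":-0.034},{"jaw":0,"dx":0.016,"dy":-0.034}])

```text
invalid input at $.moves[0]: expected keys jaw, dx, dy, dz, yaw
```

Call:
carry_out(moves=[{"jaw":0,"dx":0.016,"dy":-0.034},{"jaw":0,"dx":0.016,"dy":-0.034},{"jaw":0,"dx":0.016,"dy":-0.034},{"jaw":0,"dx":0.016,"dy":-0.034},{"jaw":0,"dx":0.016,"dy":-0.034},{"jaw":0,"dx":0.016,"dy":-0.034},{"jaw":0,"dx":0.016,"dy":-0.034},{"jaw":0}])

```text
invalid input at $.moves[0]: expected keys jaw, dx, dy, dz, yaw
```

```bash
cat >> h.py <<'E'
def g(P,C,yaw):
    c,s=np.cos(yaw),np.sin(yaw);d=np.array(P)[:2]-C;return np.array([c*d[0]+s*d[1],-s*d[0]+c*d[1]])
def tool(s):
    R=cv2.Rodrigues(np.array(s['orientation']))[0];return R
E
python3 - <<'E'
from h import *
s=read_state();R=tool(s);print(s['t'],s['tool_pos'],np.arctan2(R[1,0],R[0,0]),R[:,2],s['opening'],s['force'])
m=camera_model('wrist');im=read_camera('wrist');cv2.imwrite('pics/w1.png',im[:,:,::-1])
print(np.round(m['view'],3))
for k,v in tags(im,(0,0,560,420)).items():
    for a,c in v:
        if a>60: print(k,a,c,ray('wrist',c,.0735,m).round(4))
E
```

```text
0.15 [ 0.21957841 -0.55792134  0.21785247] 0.37483737383549764 [-3.72544555e-04  1.33514604e-03 -9.99999039e-01] 0.09289626105497235 [-0.01187115 -0.25240946 -0.92649715]
[[ 0.366 -0.931 -0.001 -0.599]
 [ 0.894  0.352 -0.278  0.034]
 [ 0.259  0.1    0.961 -0.392]
 [ 0.     0.     0.     1.   ]]
blue 1804 [346.   24.4] [ 0.3836 -0.5581  0.0735]
yellow 1784 [509.4  43.5] [ 0.424  -0.6989  0.0735]
yellow 1697 [430.1 142.5] [ 0.3214 -0.6747  0.0735]
yellow 1197 [476.3 329.6] [ 0.1572 -0.8262  0.0735]
yellow 1185 [ 76.5 329.9] [-0.0099 -0.4037  0.0735]
yellow 8088 [407.3 393.4] [ 0.0482 -0.7958  0.0735]
red 1406 [440.1  22.6] [ 0.4154 -0.6334  0.0735]
```

View pics/w1.png

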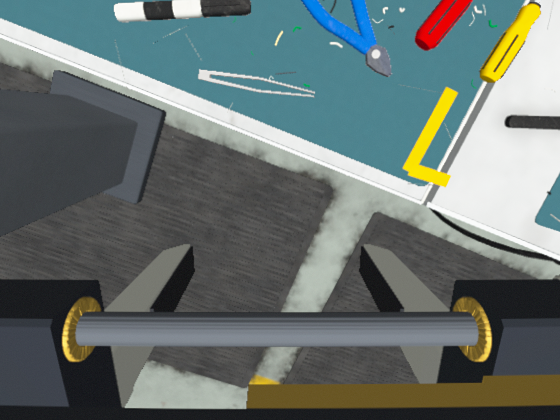

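The call was refused because every key is required, so the arm hasn't moved. The wrist image shows only the bench edge and the open fingers. I'll resend with full rows.

Call:
carry_out(moves=[{"jaw":0,"dx":0,"dy":0,"dz":0,"yaw":0.15},{"jaw":0,"dx":0,"dy":0,"dz":0,"yaw":0.147},{"jaw":0,"dx":0.016,"dy":-0.034,"dz":0,"yaw":0},{"jaw":0,"dx":0.016,"dy":-0.034,"dz":0,"yaw":0},{"jaw":0,"dx":0.016,"dy":-0.034,"dz":0,"yaw":0},{"jaw":0,"dx":0.016,"dy":-0.034,"dz":0,"yaw":0},{"jaw":0,"dx":0.016,"dy":-0.034,"dz":0,"yaw":0},{"jaw":0,"dx":0.016,"dy":-0.034,"dz":0,"yaw":0}])

```text
t: 1.2
tool_pos: [0.2998, -0.3462, 0.2185]
orientation: [-3.139, -0.122, -0.0]
force: [0.1, -0.9, -0.5]
opening: 0.0174
gripper_force: 0.0
```

Call:
carry_out(moves=[{"jaw":0,"dx":0.016,"dy":-0.034,"dz":0,"yaw":0},{"jaw":0,"dx":0.016,"dy":-0.034,"dz":0,"yaw":0},{"jaw":0,"dx":0.016,"dy":-0.034,"dz":0,"yaw":0},{"jaw":0,"dx":0.016,"dy":-0.034,"dz":0,"yaw":0},{"jaw":0,"dx":0.016,"dy":-0.034,"dz":0,"yaw":0},{"jaw":0,"dx":0.016,"dy":-0.034,"dz":0,"yaw":0},{"jaw":0,"dx":0.016,"dy":-0.034,"dz":0,"yaw":0},{"jaw":0,"dx":0,"dy":0,"dz":0,"yaw":0}])

```text
t: 2.2
tool_pos: [0.3931, -0.0996, 0.2186]
orientation: [-3.139, -0.128, -0.0]
force: [0.3, -0.1, 0.5]
opening: 0.0005
gripper_force: 0.0
```

Run:
```python
from h import *
s=read_state();R=tool(s);print(s['t'],s['tool_pos'],np.arctan2(R[1,0],R[0,0]),R[:,2],s['opening'],s['force'])
m=camera_model('wrist');im=read_camera('wrist');cv2.imwrite('pics/w2.png',im[:,:,::-1])
for k,v in tags(im,(0,0,560,420)).items():
    for a,c in v:
        if a>60: print(k,a,c,ray('wrist',c,.0735,m).round(4))
```

```text
2.2 [ 0.39311033 -0.09963604  0.21859549] 0.08139959915625124 [ 1.09383544e-04  4.80855327e-04 -9.99999878e-01] 0.00047429519688439904 [ 0.29878531 -0.14035303  0.4580159 ]
green 551 [519.6 139. ] [ 0.4677 -0.3271  0.0735]
green 92 [  4.7 244.3] [0.3174 0.181  0.0735]
yellow 215 [217.6 130.3] [ 0.4516 -0.0397  0.0735]
yellow 268 [532.4 144.2] [ 0.464  -0.3411  0.0735]
yellow 267 [270.7 329.6] [ 0.2375 -0.1062  0.0735]
yellow 270 [282.3 329.5] [ 0.2387 -0.1192  0.0735]
yellow 10158 [233.2 394. ] [ 0.1422 -0.0678  0.0735]
red 216 [171.1 130.3] [0.4481 0.004  0.0735]
```

View pics/w2.png

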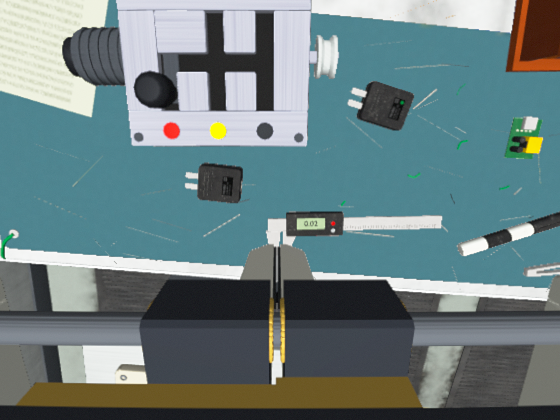

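The wrist view shows the knob at (155,90), red (171,130), yellow (218,130) and black (265,130). Tag positions agree with the top view to 2 mm, giving centre (0.512,-0.036) and yaw 0.08. I'll move behind the knob and go down.

Call:
carry_out(moves=[{"jaw":0,"dx":0.015,"dy":-0.033,"dz":0,"yaw":0},{"jaw":0,"dx":0.015,"dy":-0.033,"dz":0,"yaw":0},{"jaw":0,"dx":0.014,"dy":-0.032,"dz":0,"yaw":0},{"jaw":0,"dx":0,"dy":0,"dz":0,"yaw":0},{"jaw":0,"dx":0,"dy":0,"dz":0.04,"yaw":0},{"jaw":0,"dx":0,"dy":0,"dz":0.04,"yaw":0},{"jaw":0,"dx":0,"dy":0,"dz":0.04,"yaw":0},{"jaw":0,"dx":0,"dy":0,"dz":0,"yaw":0}])

```text
t: 3.25
tool_pos: [0.4258, -0.0015, 0.0956]
orientation: [-3.139, -0.12, 0.011]
force: [-0.1, 0.2, -0.7]
opening: 0.0006
gripper_force: 0.0
```

Run:
```python
from h import *
s=read_state();print(s['t'],s['tool_pos'],s['force'],g(s['tool_pos'],np.array([.512,-.036]),.08))
m=camera_model('wrist');im=read_camera('wrist');a=im[:]
b=read_camera('top')[170:260,200:350];b=cv2.resize(b,(560,336),interpolation=cv2.INTER_CUBIC)
v=np.vstack([a[:250],b]);cv2.imwrite('pics/w3.png',v[:,:,::-1])
```

```text
3.25 [ 0.42578618 -0.00151352  0.09556238] [-0.05799076  0.17134763 -0.67412511] [-0.0831821   0.04126593]
```

View pics/w3.png

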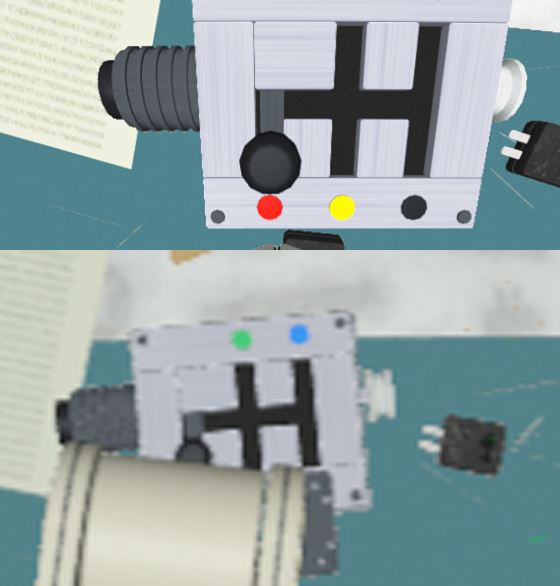

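The knob sits just ahead of the fingertips in the park slot, at wrist pixel (270,162), with the red tag below it at (270,207). I'll push along +x in steps.

Call:
carry_out(moves=[{"jaw":0,"dx":0.008,"dy":-0.003,"dz":0,"yaw":0},{"jaw":0,"dx":0.008,"dy":0,"dz":0,"yaw":0},{"jaw":0,"dx":0.008,"dy":0,"dz":0,"yaw":0},{"jaw":0,"dx":0.008,"dy":0,"dz":0,"yaw":0},{"jaw":0,"dx":0.008,"dy":0,"dz":0,"yaw":0},{"jaw":0,"dx":0.008,"dy":0,"dz":0,"yaw":0},{"jaw":0,"dx":0.004,"dy":0,"dz":0,"yaw":0},{"jaw":0,"dx":0,"dy":0,"dz":0,"yaw":0}])

```text
t: 4.35
tool_pos: [0.4809, 0.0067, 0.0985]
orientation: [-3.139, -0.122, -0.0]
force: [0.4, -0.3, 0.4]
opening: 0.0003
gripper_force: 0.0
```

Call:
carry_out(moves=[{"jaw":0,"dx":0.003,"dy":0,"dz":0,"yaw":0},{"jaw":0,"dx":0,"dy":0,"dz":0,"yaw":0}])

```text
t: 4.6
tool_pos: [0.4835, 0.0069, 0.0985]
orientation: [-3.139, -0.122, 0.0]
force: [-1.2, -0.4, -0.5]
opening: 0.0005
gripper_force: 0.6
```

Run:
```python
from h import *
s=read_state();print(s['t'],s['tool_pos'],s['force'],g(s['tool_pos'],np.array([.512,-.036]),.08))
m=camera_model('wrist');im=read_camera('wrist');cv2.imwrite('pics/w4.png',im[:300,:,::-1])
```

```text
4.6 [0.48349993 0.00691703 0.09853021] [-1.19809936 -0.41319616 -0.4700472 ] [-0.02497922  0.04505735]
```

View pics/w4.png

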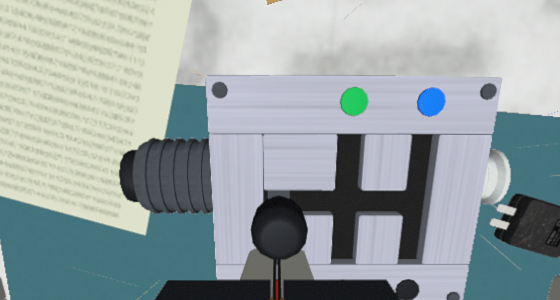

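The knob is at about (279,227), touching the shut fingertips and nearly level with the cross channel. Green is at (354,101) and blue at (431,101). I'll keep pushing in small steps until the channel wall resists.

Call:
carry_out(moves=[{"jaw":0,"dx":0.002,"dy":0,"dz":0,"yaw":0},{"jaw":0,"dx":0,"dy":0,"dz":0,"yaw":0}])

```text
t: 4.9
tool_pos: [0.4855, 0.0071, 0.0985]
orientation: [-3.139, -0.122, 0.0]
force: [-2.1, -0.3, -0.7]
opening: 0.0006
gripper_force: 0.9
```

Call:
carry_out(moves=[{"jaw":0,"dx":0.002,"dy":0,"dz":0,"yaw":0},{"jaw":0,"dx":0,"dy":0,"dz":0,"yaw":0}])

```text
t: 5.15
tool_pos: [0.4876, 0.0072, 0.0985]
orientation: [-3.139, -0.122, 0.0]
force: [-2.4, -0.1, -1.1]
opening: 0.0009
gripper_force: 0.9
```

Run:
```python
from h import *
s=read_state();print(s['t'],s['tool_pos'],s['force'])
m=camera_model('wrist');im=read_camera('wrist')
P={}
for k,v in tags(im,(200,60,520,150)).items():
    for a,c in v:
        if a>100: P[k]=ray('wrist',c,.0735,m);print(k,a,c,P[k].round(4))
d=P['green']-P['blue'];y=np.arctan2(-d[0],d[1]);u=np.array([np.cos(y),np.sin(y)])
C=P['green'][:2]-.06*u;print(C,y,'tool',g(s['tool_pos'],C,y))
# knob: dark blob around fingers
gray=cv2.cvtColor(im,cv2.COLOR_RGB2GRAY);cv2.imwrite('pics/w5.png',cv2.resize(im[150:290,200:480],None,fx=2,fy=2)[:,:,::-1])
for gx in(-.034,-.004,0,.004):
    p=C+gx*u+.044*np.array([-u[1],u[0]]);print(gx,proj(np.array([*p,.125]),m).round(1),proj(np.array([*p,.109]),m).round(1))
```

```text
5.15 [0.48756197 0.00721185 0.09853935] [-2.39377216 -0.06334124 -1.10054037]
green 591 [353.2 108.6] [ 0.5711 -0.0305  0.0735]
blue 616 [430.1 109. ] [ 0.5745 -0.0744  0.0735]
[ 0.51132356 -0.0351225 ] 0.07702040547267786 tool [-0.02043376  0.04403717]
-0.034 [275.6 304.7] [275.7 288.2]
-0.004 [275.6 248.7] [275.7 236.5]
0 [275.6 240.8] [275.7 229.2]
0.004 [275.6 232.7] [275.7 221.8]
```

View pics/w5.png

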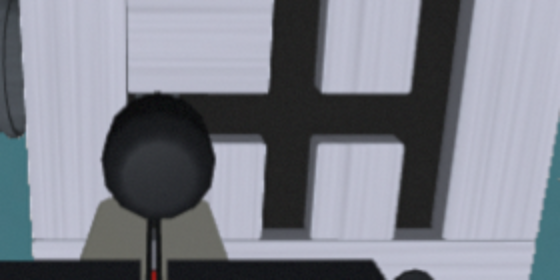

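The centre of the knob's top is at image (280,239), against a predicted (276,241) for lever = 0, so the lever is in the cross channel. I'll back off and go round to the knob's left side.

Call:
carry_out(moves=[{"jaw":0,"dx":-0.014,"dy":0,"dz":0,"yaw":0},{"jaw":0,"dx":0,"dy":-0.022,"dz":0,"yaw":0},{"jaw":0,"dx":0,"dy":-0.022,"dz":0,"yaw":0},{"jaw":0,"dx":0,"dy":0,"dz":0,"yaw":0},{"jaw":0,"dx":0.017,"dy":0,"dz":0,"yaw":0},{"jaw":0,"dx":0.017,"dy":0,"dz":0,"yaw":0},{"jaw":0,"dx":0,"dy":0,"dz":0,"yaw":0}])

```text
t: 6.08
tool_pos: [0.5051, 0.052, 0.0989]
orientation: [3.139, 0.122, 0.001]
force: [-0.5, -0.4, -0.1]
opening: 0.0003
gripper_force: 0.0
```

Call:
carry_out(moves=[{"jaw":0,"dx":0,"dy":0.006,"dz":0,"yaw":0},{"jaw":0,"dx":0,"dy":0.006,"dz":0,"yaw":0},{"jaw":0,"dx":0,"dy":0.006,"dz":0,"yaw":0},{"jaw":0,"dx":0,"dy":0.006,"dz":0,"yaw":0},{"jaw":0,"dx":0,"dy":0,"dz":0,"yaw":0}])

```text
t: 6.7
tool_pos: [0.5058, 0.0282, 0.0986]
orientation: [3.139, 0.121, -0.0]
force: [0.0, 0.4, 1.1]
opening: 0.0001
gripper_force: 0.1
```

```bash
cat >> h.py <<'E'
C0=np.array([.5113,-.0351]);Y0=.077
def look(name,boxes=((0,0,560,300),)):
    s=read_state();print(s['t'],s['tool_pos'],s['force'],'tool g',g(s['tool_pos'],C0,Y0))
    m=camera_model('wrist');im=read_camera('wrist');cv2.imwrite(f'pics/{name}.png',im[:300,:,::-1])
    u=np.array([np.cos(Y0),np.sin(Y0)]);v=np.array([-u[1],u[0]])
    for q in((0,.044),(0,0),(.034,0)):
        print('lever',q,'knob top at',proj(np.array([*(C0+q[0]*u+q[1]*v),.125]),m).round(1))
    return im,m
E
python3 -c "
from h import *
look('w6')"
```

```text
6.7 [0.50579659 0.0281516  0.09862485] [0.0308843  0.4083304  1.14837609] tool g [-0.00062154  0.06348753]
lever (0, 0.044) knob top at [315.9 278.9]
lever (0, 0) knob top at [406.5 278.7]
lever (0.034, 0) knob top at [414.9 211.5]
```

View pics/w6.png

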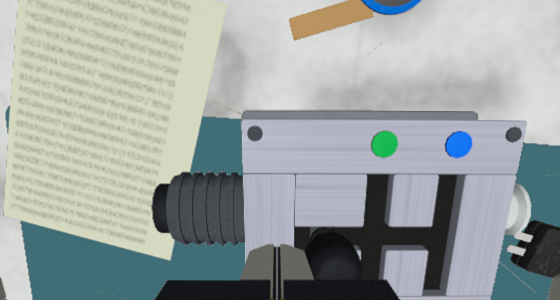

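The knob's centre column is about 333 and its right edge about 361. That puts it at y ≈ +0.036 to +0.038, in contact with the fingers and just starting to move across. I'll push 28 mm more, then look.

Call:
carry_out(moves=[{"jaw":0,"dx":0,"dy":0.006,"dz":0,"yaw":0},{"jaw":0,"dx":0,"dy":0.006,"dz":0,"yaw":0},{"jaw":0,"dx":0,"dy":0.006,"dz":0,"yaw":0},{"jaw":0,"dx":0,"dy":0.005,"dz":0,"yaw":0},{"jaw":0,"dx":0,"dy":0.005,"dz":0,"yaw":0},{"jaw":0,"dx":0,"dy":0,"dz":0,"yaw":0}])

```text
t: 7.5
tool_pos: [0.5082, 0.0001, 0.0986]
orientation: [3.139, 0.121, 0.0]
force: [-1.0, -0.3, 0.2]
opening: 0.0009
gripper_force: 0.1
```

```bash
python3 -c "
from h import *
look('w7')
im=cv2.imread('pics/w7.png');cv2.imwrite('pics/w7.png',cv2.resize(im[100:300,180:460],None,fx=2.5,fy=2.5))
"
```

```text
7.5 [5.08172286e-01 1.22709570e-04 9.86371280e-02] [-1.03982192 -0.30359631  0.20596197] tool g [-0.00040898  0.03535894]
lever (0, 0.044) knob top at [257.7 279.2]
lever (0, 0) knob top at [348.6 279.1]
lever (0.034, 0) knob top at [353.3 211.9]
```

View pics/w7.png

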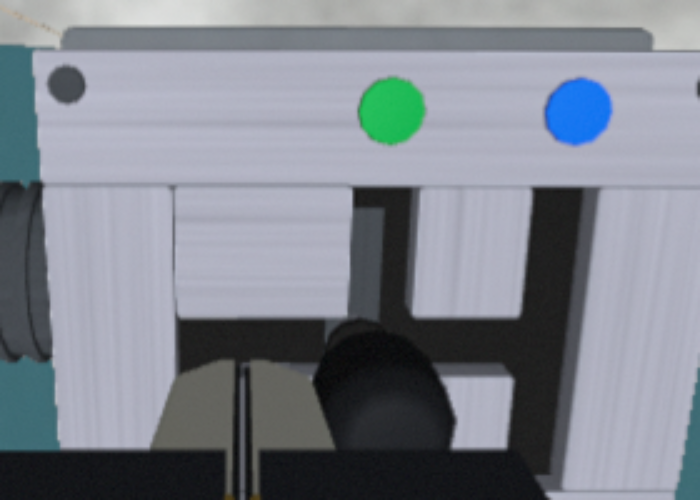

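The knob is right of the fingertips with its top at about crop (395,420). The stem's right edge is at crop 385 and the target slot spans 352–410, so the knob is still a few mm left of the middle column. I've used all ten pictures, so I'll work numerically from here. I'll push 2 mm more, go round behind, and measure the knob outline with a clear view.

Call:
carry_out(moves=[{"jaw":0,"dx":0,"dy":0.002,"dz":0,"yaw":0},{"jaw":0,"dx":0,"dy":0,"dz":0,"yaw":0},{"jaw":0,"dx":0,"dy":-0.012,"dz":0,"yaw":0},{"jaw":0,"dx":-0.025,"dy":0,"dz":0,"yaw":0},{"jaw":0,"dx":-0.025,"dy":0,"dz":0,"yaw":0},{"jaw":0,"dx":0,"dy":0.023,"dz":0,"yaw":0},{"jaw":0,"dx":0,"dy":0.023,"dz":0,"yaw":0},{"jaw":0,"dx":0,"dy":0,"dz":0,"yaw":0}])

```text
t: 8.55
tool_pos: [0.4612, -0.0395, 0.0988]
orientation: [3.139, 0.12, 0.001]
force: [0.7, -0.1, -0.2]
opening: 0.0003
gripper_force: 0.0
```

```bash
cat >> h.py <<'E'
def runs(im,rows,c,th=105):
    gr=im.max(2).astype(int)
    for r in rows:
        d=gr[r]<th;e=np.flatnonzero(np.diff(d.astype(int)))
        l=[k+1 for k in e if k<c];h=[k+1 for k in e if k>=c]
        print(r,l[-3:],h[:3])
E
python3 - <<'E'
from h import *
im,m=look('w8')
np.save('w8.npy',im)
for k,v in tags(im,(150,20,520,200)).items():
    for a,c in v:
        if a>100: print(k,a,c,ray('wrist',c,.0735,m).round(4))
u=np.array([np.cos(Y0),np.sin(Y0)]);v=np.array([-u[1],u[0]])
c=proj(np.array([*C0,.125]),m).astype(int)
runs(im,range(c[1]-50,c[1]+26,4),c[0])
print('ref w4');im4=cv2.imread('pics/w4.png');runs(im4,range(195,262,6),279)
E
```

```text
8.55 [ 0.4611951  -0.03954191  0.09883715] [ 0.69882558 -0.07361134 -0.19373757] tool g [-0.05029813 -0.00057449]
lever (0, 0.044) knob top at [174.6 177.4]
lever (0, 0) knob top at [274.1 177.3]
lever (0.034, 0) knob top at [273.9  96. ]
green 675 [274.6  51.3] [ 0.5711 -0.0306  0.0735]
blue 692 [355.1  51.5] [ 0.5745 -0.0744  0.0735]
127 [np.int64(48), np.int64(131), np.int64(262)] [np.int64(289), np.int64(337), np.int64(363)]
131 [np.int64(47), np.int64(132), np.int64(262)] [np.int64(289), np.int64(337), np.int64(363)]
135 [np.int64(47), np.int64(132), np.int64(262)] [np.int64(289), np.int64(336), np.int64(363)]
139 [np.int64(47), np.int64(133), np.int64(261)] [np.int64(289), np.int64(336), np.int64(362)]
143 [np.int64(48), np.int64(133), np.int64(250)] [np.int64(289), np.int64(336), np.int64(362)]
147 [np.int64(49), np.int64(134), np.int64(246)] [np.int64(290), np.int64(335), np.int64(362)]
151 [np.int64(50), np.int64(134), np.int64(189)] [np.int64(362), np.int64(417), np.int64(418)]
155 [np.int64(52), np.int64(135), np.int64(189)] [np.int64(361), np.int64(416), np.int64(417)]
15
[... 1238 characters left out ...]
 np.int64(213), np.int64(258)] [np.int64(429), np.int64(513)]
213 [np.int64(204), np.int64(208), np.int64(255)] [np.int64(428), np.int64(515)]
219 [np.int64(253)] [np.int64(305), np.int64(333), np.int64(358)]
225 [np.int64(252)] [np.int64(307), np.int64(333), np.int64(358)]
231 [np.int64(251)] [np.int64(308), np.int64(333), np.int64(357)]
237 [np.int64(252)] [np.int64(307), np.int64(332), np.int64(357)]
243 [np.int64(253)] [np.int64(305), np.int64(332), np.int64(356)]
249 [np.int64(257)] [np.int64(301), np.int64(332), np.int64(356)]
255 [np.int64(262)] [np.int64(296), np.int64(331), np.int64(355)]
261 [np.int64(247), np.int64(248), np.int64(273)] [np.int64(281), np.int64(331), np.int64(355)]
```

The knob outline is centred at col 264 and the slot centre at col 275.5, so the knob is about 5 mm left of the middle column. I'll go back round and push it 5 mm more.

Call:
carry_out(moves=[{"jaw":0,"dx":0,"dy":-0.024,"dz":0,"yaw":0},{"jaw":0,"dx":0,"dy":-0.024,"dz":0,"yaw":0},{"jaw":0,"dx":0,"dy":0,"dz":0,"yaw":0},{"jaw":0,"dx":0.025,"dy":0,"dz":0,"yaw":0},{"jaw":0,"dx":0.025,"dy":0,"dz":0,"yaw":0},{"jaw":0,"dx":0,"dy":0.008,"dz":0,"yaw":0},{"jaw":0,"dx":0,"dy":0.004,"dz":0,"yaw":0},{"jaw":0,"dx":0,"dy":0.004,"dz":0,"yaw":0}])

```text
t: 9.6
tool_pos: [0.5076, -0.0033, 0.0984]
orientation: [-3.139, -0.122, 0.001]
force: [-0.6, 1.7, -1.0]
opening: 0.0008
gripper_force: 1.3
```

Call:
carry_out(moves=[{"jaw":0,"dx":0,"dy":0.003,"dz":0,"yaw":0},{"jaw":0,"dx":0,"dy":0,"dz":0,"yaw":0}])

```text
t: 9.85
tool_pos: [0.5081, -0.0064, 0.0985]
orientation: [-3.139, -0.122, 0.001]
force: [-1.1, 0.6, -0.8]
opening: 0.0005
gripper_force: 0.6
```

Call:
carry_out(moves=[{"jaw":0,"dx":0,"dy":-0.015,"dz":0,"yaw":0},{"jaw":0,"dx":-0.025,"dy":0,"dz":0,"yaw":0},{"jaw":0,"dx":-0.025,"dy":0,"dz":0,"yaw":0},{"jaw":0,"dx":0,"dy":0,"dz":0,"yaw":0},{"jaw":0,"dx":0,"dy":0.022,"dz":0,"yaw":0},{"jaw":0,"dx":0,"dy":0.022,"dz":0,"yaw":0},{"jaw":0,"dx":0,"dy":0,"dz":0,"yaw":0}])

```text
t: 10.72
tool_pos: [0.4622, -0.0397, 0.0991]
orientation: [3.139, 0.12, 0.002]
force: [0.7, 1.1, -0.4]
opening: 0.0004
gripper_force: 0.0
```

Run:
```python
from h import *
im,m=look('w9')
c=proj(np.array([*C0,.125]),m).astype(int)
runs(im,range(c[1]-50,c[1]+18,4),c[0])
```

```text
10.725 [ 0.4621667  -0.03968664  0.09910646] [ 0.74936763  1.11315955 -0.43642885] tool g [-0.04934053 -0.00079353]
lever (0, 0.044) knob top at [174.5 179.4]
lever (0, 0) knob top at [273.6 179.2]
lever (0.034, 0) knob top at [273.4  98.4]
129 [np.int64(48), np.int64(132), np.int64(261)] [np.int64(288), np.int64(336), np.int64(363)]
133 [np.int64(47), np.int64(132), np.int64(261)] [np.int64(288), np.int64(336), np.int64(362)]
137 [np.int64(47), np.int64(133), np.int64(261)] [np.int64(288), np.int64(336), np.int64(362)]
141 [np.int64(47), np.int64(133), np.int64(262)] [np.int64(288), np.int64(336), np.int64(362)]
145 [np.int64(48), np.int64(133), np.int64(260)] [np.int64(290), np.int64(335), np.int64(362)]
149 [np.int64(49), np.int64(134), np.int64(256)] [np.int64(295), np.int64(334), np.int64(361)]
153 [np.int64(51), np.int64(134), np.int64(189)] [np.int64(361), np.int64(416), np.int64(417)]
157 [np.int64(53), np.int64(135), np.int64(189)] [np.int64(361)]
161 [np.int64(56), np.int64(135), np.int64(189)] [np.int64(360)]
165 [np.int64(61), np.int64(136), np.int64(189)] [np.int64(360), np.int64(465), np.int64(481)]
169 [np.int64(71), np.int64(136), np.int64(190)] [np.int64(360), np.int64(463), np.int64(493)]
173 [np.int64(77), np.int64(137), np.int64(190)] [np.int64(360), np.int64(461), np.int64(506)]
177 [np.int64(190), np.int64(216), np.int64(246)] [np.int64(304), np.int64(333), np.int64(359)]
181 [np.int64(191), np.int64(216), np.int64(247)] [np.int64(303), np.int64(334), np.int64(359)]
185 [np.int64(191), np.int64(217), np.int64(249)] [np.int64(302), np.int64(333), np.int64(359)]
189 [np.int64(191), np.int64(217), np.int64(251)] [np.int64(299), np.int64(333), np.int64(358)]
193 [np.int64(191), np.int64(217), np.int64(254)] [np.int64(296), np.int64(333), np.int64(358)]
```

The knob is now at col 275 and the slot centre at 274.5, so it is aligned. I'll push along +x into the green slot.

Call:
carry_out(moves=[{"jaw":0,"dx":0.013,"dy":0,"dz":0,"yaw":0},{"jaw":0,"dx":0.012,"dy":0,"dz":0,"yaw":0},{"jaw":0,"dx":0.006,"dy":0,"dz":0,"yaw":0},{"jaw":0,"dx":0.006,"dy":0,"dz":0,"yaw":0},{"jaw":0,"dx":0.003,"dy":0,"dz":0,"yaw":0},{"jaw":0,"dx":0,"dy":0,"dz":0,"yaw":0}])

```text
t: 11.52
tool_pos: [0.501, -0.0358, 0.0985]
orientation: [-3.139, -0.122, 0.0]
force: [-1.1, -0.4, 0.1]
opening: 0.0007
gripper_force: 0.2
```

Call:
carry_out(moves=[{"jaw":0,"dx":0.006,"dy":0,"dz":0,"yaw":0},{"jaw":0,"dx":0.006,"dy":0,"dz":0,"yaw":0},{"jaw":0,"dx":0.005,"dy":0,"dz":0,"yaw":0},{"jaw":0,"dx":0,"dy":0,"dz":0,"yaw":0}])

```text
t: 12.02
tool_pos: [0.5184, -0.0346, 0.0986]
orientation: [3.139, 0.122, 0.001]
force: [-0.6, 0.8, 0.4]
opening: 0.0004
gripper_force: 0.2
```

Call:
carry_out(moves=[{"jaw":0,"dx":0.004,"dy":0,"dz":0,"yaw":0},{"jaw":0,"dx":0,"dy":0,"dz":0,"yaw":0}])

```text
t: 12.28
tool_pos: [0.5221, -0.0343, 0.0987]
orientation: [3.139, 0.122, 0.0]
force: [-1.0, -0.4, -1.2]
opening: 0.0003
gripper_force: 0.4
```

Call:
carry_out(moves=[{"jaw":0,"dx":0.002,"dy":0,"dz":0,"yaw":0},{"jaw":0,"dx":0,"dy":0,"dz":0,"yaw":0}])

```text
t: 12.52
tool_pos: [0.5236, -0.0342, 0.0986]
orientation: [3.139, 0.122, -0.001]
force: [-4.2, -1.0, 0.5]
opening: 0.0006
gripper_force: 2.0
```

Call:
carry_out(moves=[{"jaw":0,"dx":0.002,"dy":0,"dz":0,"yaw":0},{"jaw":0,"dx":0,"dy":0,"dz":0,"yaw":0}])

```text
t: 12.78
tool_pos: [0.5241, -0.0341, 0.0983]
orientation: [3.139, 0.122, -0.006]
force: [-11.5, -1.9, 4.6]
opening: 0.0005
gripper_force: 5.7
```

The end stop is reached: force rose to 11.5 N at tool x = +0.013, where it was expected. I'll back off, rise and check the seat.

Call:
carry_out(moves=[{"jaw":0,"dx":-0.02,"dy":0,"dz":0,"yaw":0},{"jaw":0,"dx":-0.03,"dy":0,"dz":0,"yaw":0},{"jaw":0,"dx":0,"dy":0,"dz":0,"yaw":0}])

```text
t: 13.15
tool_pos: [0.4754, -0.0379, 0.0987]
orientation: [3.139, 0.122, 0.001]
force: [0.8, -0.4, 1.0]
opening: 0.0007
gripper_force: 0.0
```

Run:
```python
from h import *
im,m=look('w10')
c=proj(np.array([*C0,.125]),m).astype(int)
runs(im,range(c[1]-92,c[1]-40,4),c[0])
```

```text
13.15 [ 0.47539205 -0.03788578  0.09874414] [ 0.78567972 -0.37646392  1.03631736] tool g [-3.60158443e-02 -1.53460234e-05]
lever (0, 0.044) knob top at [178.5 208.4]
lever (0, 0) knob top at [275.5 208.4]
lever (0.034, 0) knob top at [275.4 131.4]
116 [np.int64(250)] [np.int64(304), np.int64(338), np.int64(365)]
120 [np.int64(248)] [np.int64(305), np.int64(338), np.int64(365)]
124 [np.int64(81), np.int64(133), np.int64(247)] [np.int64(307), np.int64(338), np.int64(365)]
128 [np.int64(74), np.int64(133), np.int64(246)] [np.int64(308), np.int64(338), np.int64(364)]
132 [np.int64(70), np.int64(133), np.int64(247)] [np.int64(307), np.int64(338), np.int64(364)]
136 [np.int64(61), np.int64(134), np.int64(247)] [np.int64(307), np.int64(337), np.int64(364)]
140 [np.int64(57), np.int64(134), np.int64(248)] [np.int64(306), np.int64(337), np.int64(364)]
144 [np.int64(54), np.int64(135), np.int64(250)] [np.int64(304), np.int64(337), np.int64(363)]
148 [np.int64(53), np.int64(135), np.int64(252)] [np.int64(302), np.int64(337), np.int64(363)]
152 [np.int64(52), np.int64(135), np.int64(255)] [np.int64(299), np.int64(337), np.int64(363)]
156 [np.int64(52), np.int64(136), np.int64(260)] [np.int64(294), np.int64(336), np.int64(362)]
160 [np.int64(52), np.int64(136), np.int64(263)] [np.int64(290), np.int64(336), np.int64(362)]
164 [np.int64(53), np.int64(137), np.int64(263)] [np.int64(289), np.int64(336), np.int64(362)]
```

The knob is at (277, about 130), against a predicted (275,131) for fully home. I'll lift clear and hand in.

Call:
carry_out(moves=[{"jaw":0,"dx":0,"dy":0,"dz":-0.04,"yaw":0},{"jaw":0,"dx":0,"dy":0,"dz":-0.04,"yaw":0},{"jaw":0,"dx":0,"dy":0,"dz":-0.03,"yaw":0},{"jaw":0,"dx":0,"dy":0,"dz":0,"yaw":0},{"jaw":0,"dx":0,"dy":0,"dz":0,"yaw":0}])

```text
t: 13.82
tool_pos: [0.4763, -0.0378, 0.2079]
orientation: [-3.139, -0.122, 0.0]
force: [-1.0, -0.1, 0.1]
opening: 0.0004
gripper_force: 0.0
```

```bash
python3 -c "
from plant import *
print(close_job())"
```

```text
the job is handed in; nothing more can be done
None
```

The selector lever is fully home in the green-tagged slot (far side, middle column): it met the end stop at 11.5 N, and a wrist-camera check put the knob within about 1 mm of its home position; handed in at about 14 s, gripper clear.

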